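# Re-index the length stop of a sawing jig and hold its lock pin home

## Robot

A 6-joint arm with a two-finger parallel gripper is mounted at the origin on the work surface; the furniture and walls round the work are solid. World frame = base frame: x ahead of the robot, y to its left, z up, the work surface at z = 0. Lengths are in m, angles in rad, forces in N, time in s.
With the tool pointing down it reaches from about 0.225 to 0.875 m from the base axis. Payload 3.4 kg.
Tool frame: the origin (TCP) lies on the centre line of the jaws, within the pads' length; the fingertips stand 22 mm ahead of it and the grasp point (between the pads) lies 3 mm ahead of it; z points along the fingers, y is the line along which they close (so a half turn about z gives the same grasp; the last joint's range is limited). The gripper opens to 85 mm and grips with 20 to 120 N. Pads are 22 mm wide; open, the fingers measure 114 mm over their backs; the gripper's body (76 mm by 85 mm) begins 54 mm behind the grasp point. The pads swing forward as they close: fully open they stand 13 mm farther back than shut.
Start: joints at [1.141, 0.276, 1.505, -0, 1.361, -0.121], TCP at [0.175, 0.548, 0.253] pointing down, gripper open.
Joint ranges: [-2.89, 2.89], [-0.75, 2.08], [0.22, 2.7], [-1.18, 4.32], [0.11, 2.71], [-2.7, 2.7]. Speed limits (rad/s): [2.57, 2.57, 3.14, 3.14, 3.14, 3.14].

## Interface

Orientations are given as a unit quaternion [w, x, y, z].
In Python, from rig import manip gives the robot as it stands.
- The arm moves only by the shell command python3 steer.py 'ROWS' [OPENING] [FORCE]. ROWS is a JSON list of rows, 1 to 5 of them, each written [[dx, dy, dz], turn]: dx, dy, dz in m, then a turn about the tool's z in rad; each row shifts and turns the commanded pose from where the row before left it, along the tool's axes as they then stand; what a row does not reach is not made up. A row lasts 1/12 s, in which the tool goes at most 0.0417 m and 0.125 rad, less where a joint would pass 70% of its speed; a pose out of reach is approached as far as the arm can. OPENING is the finger opening in m, set as the command begins (- or left out keeps the last). The fingers move at their own pace and stop on an object; FORCE is the grip in N (left out, the last holds). Time passes only in rows, so rows that do not move let the fingers close. It prints the time, the measured TCP pose, the force, the opening and the grip force at its end. Input that does not fit is refused with a message, and nothing moves.
- manip.get_state(): the state, without advancing time (a new reading comes with each control period).
- manip.get_image(name): name is "side" or "top" or "wrist"; returns a dict with "img" (400x640x3 uint8, red, green, blue), "camera_matrix" (3x3 intrinsics, pixels), "k1" (the pictures are not rectified: a ray, as slopes to the right and down, at radius r is drawn at 1 + k1 r^2 times it, then the intrinsics apply), "T" (4x4, takes a point from camera to world coordinates); the wrist camera has in their place "hand_eye" (4x4, takes a point from camera to tool coordinates, whose origin is the TCP and whose axes are the flange's). Camera axes: x right, y down, z forward; pixel columns grow to the right and rows downward; lengths in m; the calibration is good to about 2 mm. A picture is of the moment at which its call begins: read the wrist's pose just before it. There is no depth.
- manip.sign_off(): hands the job in; it is judged then, once.
The state is a dict: "clock": time; "qpos": joint angles; "qd": joint speeds; "effort": joint torques, N m; "position": TCP position; "ee_rot": TCP orientation; "contact_force": force on the tool from outside, world axes, zero at the start; "moment": the same for the moment, N m; "width": finger opening in m; "gripper_force": force on a finger pad.
Only numpy, scipy, OpenCV 4.12 (cv2) and the standard library are available. Lean on these libraries where they do the work, as an engineer would, in place of code of your own. Each camera call takes 0.05 s, during which the arm holds its last target. There are 200 camera calls.

## Task

The next batch of pieces is one hole longer, so move the stop of the sawing jig out to the next hole: loosen the black clamp knob by about a quarter turn anticlockwise, then pull up the red lock knob, slide the blue section one hole away from the sample block and let the pin drop fully home in that hole. Finish while still holding the red knob with the pin kept home, because I shall nip up the clamp next; do not let go at the end, and leave the sample block where it lies.

Things in the scene. Friction and masses are not known exactly. Their poses are not given: they have to be found in the camera images.
- jig: sawing jig, fixed: plywood board 130 x 320 x 18 mm, origin at the centre of its underside, y along it (roughly towards the robot), x across it (roughly to the robot's left), z up. A fence along y at x = 35 mm (30 mm thick, top at z = 50 mm) carries a square aluminium tube 30 x 30 x 300 mm, top face at z = 80 mm, with a row of 10 mm holes in it, 32 mm apart. The blue section rides on the tube.
- section (a joint): slide of the blue section along the tube, m; grows along the jig's +y, away from the sample block: 0 = pin in its present hole, 0.032 = in the next. Travel -0.020 to 0.074; needs about 1.5 N once the clamp is loose and the pin up. It is a channel 39 mm wide, 110 mm long (jig y), top at z = 86 mm; cannot lift or tip. Its stop blade hangs in front of the fence at the sample's end.
- lock_plunger (a joint): how far the red lock knob and its pin are pulled up, m: 0 = fully home (nose 10 mm deep in the hole), clear of the tube from 0.010 up, end of travel 0.016. A spring pushes it down, 4 N when home, 8 N at the top. Over solid tube the pin rests on it at about 0.010. The pin is 8 mm across with a round nose: let down within 3 mm of a hole's centre it finds its way in.
- clamp_screw (a joint): turn of the black clamp knob, rad; grows anticlockwise seen from above (loosening), to 3.0. It starts tight, at 0.15 to 0.3; below about 0.6 its toothed jaw locks the section to the tube with 1 mm of play, and a quarter turn makes it properly loose (1.0 or more). It turns with about 0.12 N m, stays where it is left and does not rise.
- plunger_knob (a point): middle of the grip of the red lock knob: a round upright knob 26 mm in diameter, grip from 8.5 mm below to 11 mm above this point (top). When home this point is 119.5 mm above the bench, at jig x = 35 mm; it moves up with the knob and along with the section. Below the knob is a steel housing 19 mm in diameter on the section's top.
- clamp_knob (a point): middle of the grip of the black lobed clamp knob: round, 39 mm in diameter, grip from 7.5 mm below to 7.5 mm above this point, 112.5 mm above the bench, axis upright. It sits on the section 69 mm from the red knob, on the side next to the sample block.
- hole_next (a point): centre of the mouth of the next hole in the tube's top face (z = 80 mm), 32 mm along the jig's +y from the present hole.
- sample: dark brown wooden block 34 x 70 x 19 mm, the last piece cut, lying loose on the base board along the fence with its end just short of the stop blade; origin at the centre of its underside

How it is judged:
By the outcome, as a careful person would: the job done as asked, in the order asked, and still so for the second after the job is handed in, while the arm keeps its last pose, push and grip.
It also fails if it takes over 42 s, if anything falls off the work surface, if the arm or the gripper's body presses on something with over 40 N, if the wrist force passes 120 N, or if a joint passes its speed limit or range.

## Working session

There is one attempt and no reset: what is moved stays moved. The work goes in short steps, Python scripts to look and compute and a shell command to move; the robot and the scene stay as the last step left them, time stands still between calls to the robot, and variables do not carry over. Pictures are saved under pics/ and viewed, at most 10 in all, crops included, and the job is handed in when it is done.

```bash
ls; mkdir -p pics; python3 - <<'E'
from rig import manip
import cv2,numpy as np
s=manip.get_state();print({k:np.round(v,3) for k,v in s.items()})
for n in("side","top"):
    d=manip.get_image(n);np.savez(f"pics/{n}0.npz",**d);cv2.imwrite(f"pics/{n}0.png",d["img"][:,:,::-1])
    print(n,d["k1"],np.round(d["camera_matrix"],1).tolist(),np.round(d["T"],3).tolist())
E
```

```text
pics
rig.py
steer.py
{'clock': np.float64(0.0), 'qpos': array([ 1.141,  0.277,  1.506, -0.   ,  1.361, -0.121]), 'qd': array([ 0.002,  0.001,  0.   , -0.001,  0.   ,  0.001]), 'effort': array([-2.0000e-03, -4.1678e+01, -2.4580e+01, -0.0000e+00,  1.1000e-02,
        0.0000e+00]), 'position': array([0.175, 0.547, 0.252]), 'ee_rot': array([-0.   ,  0.154,  0.988, -0.001]), 'contact_force': array([0.934, 0.9  , 0.452]), 'moment': array([ 0.044, -0.002,  0.035]), 'gripper_force': np.float64(0.0), 'width': np.float64(0.085)}
side -0.08976040979151872 [[520.9, 0.0, 318.5], [0.0, 520.9, 186.5], [0.0, 0.0, 1.0]] [[-0.726, 0.599, -0.339, 0.871], [0.688, 0.629, -0.362, 0.322], [-0.004, -0.496, -0.868, 0.835], [0.0, 0.0, 0.0, 1.0]]
top -0.07713519794003529 [[451.6, 0.0, 323.9], [0.0, 451.6, 201.0], [0.0, 0.0, 1.0]] [[0.013, -0.999, 0.044, 0.509], [-0.999, -0.015, -0.031, 0.034], [0.032, -0.044, -0.999, 0.964], [0.0, 0.0, 0.0, 1.0]]
```

View pics/top0.png

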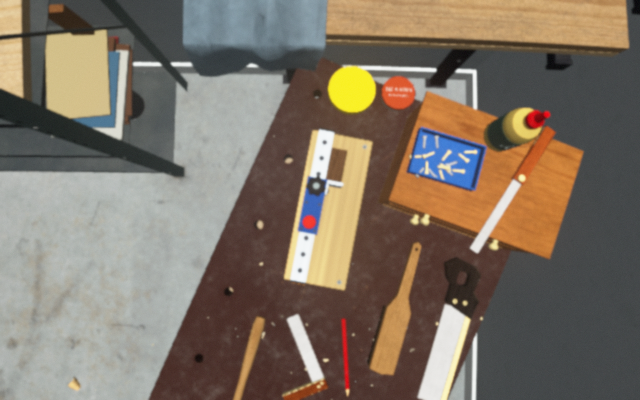

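View pics/side0.png

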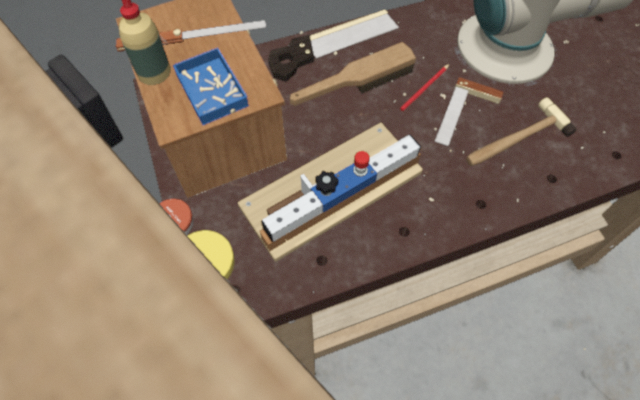

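The top picture shows the red knob at about (309,222) and the black knob at (316,186). The tube's holes run from (323,142) to (298,270) and the sample is at (338,165). In the side view the red knob is at (361,158) and the black knob at (326,181). Next I'll measure both knobs in both views.

```bash
cat > h.py <<'E'
import numpy as np,cv2
from scipy.spatial.transform import Rotation as R
def ray(d,uv):
    K=d["camera_matrix"];k=float(d["k1"]);p=(np.array(uv)-[K[0,2],K[1,2]])/[K[0,0],K[1,1]]
    q=p.copy()
    for _ in range(20): q=p/(1+k*(q@q))
    T=d["T"];return T[:3,3],T[:3,:3]@np.array([*q,1.])
def plane(d,uv,z):
    o,r=ray(d,uv);return o+r*(z-o[2])/r[2]
def cross(a,ua,b,ub):
    o,r=ray(a,ua);p,s=ray(b,ub);r/=np.linalg.norm(r);s/=np.linalg.norm(s)
    t=np.linalg.lstsq(np.c_[r,-s],p-o,rcond=None)[0];x=o+r*t[0];y=p+s*t[1]
    return (x+y)/2,np.linalg.norm(x-y)
def blob(img,kind,box):
    u0,v0,u1,v1=box;c=img[v0:v1,u0:u1].astype(int);r,g,b=c[...,0],c[...,1],c[...,2]
    m={"red":(r>110)&(r>2*g)&(r>2*b),"black":(c.max(2)<70),"blue":(b>90)&(b>1.6*r)}[kind].astype(np.uint8)
    n,l,s,ce=cv2.connectedComponentsWithStats(m);i=1+np.argmax(s[1:,4])
    return ce[i]+[u0,v0],s[i],(l==i)
E
python3 - <<'E'
from h import *
T=dict(np.load("pics/top0.npz"));S=dict(np.load("pics/side0.npz"))
bx={"red":((295,205,325,240),(345,145,380,180)),"black":((302,172,330,200),(308,165,345,198))}
for k,z in(("red",.1305),("black",.120)):
    ct,st,_=blob(T["img"],k,bx[k][0]);cs,ss,_=blob(S["img"],k,bx[k][1])
    print(k,ct.round(1),st,cs.round(1),ss,"plane",plane(T,ct,z).round(4),"side",plane(S,cs,z).round(4),"x",[np.round(v,4) for v in cross(T,ct,S,cs)])
c,s,m=blob(T["img"],"blue",(290,170,340,245));print(c,s)
# white tube: axis line from top
i=T["img"][120:295,280:350].astype(int);w=((i.min(2)>165)&(i.max(2)-i.min(2)<30)).astype(np.uint8)
w=cv2.morphologyEx(w,cv2.MORPH_CLOSE,np.ones((5,5)))
n,l,s,ce=cv2.connectedComponentsWithStats(w)
for j in range(1,n):
    if s[j,4]>60: print(s[j]+[280,120,0,0,0],plane(T,ce[j]+[280,120],.08).round(4))
E
```

```text
red [308.7 221.6] [  8  11  13  12 123] [361.3 159.3] [ 10   7  14  16 192] plane [0.508  0.0359 0.1305] side [0.512  0.0387 0.1305] x [array([0.5081, 0.0358, 0.123 ]), np.float64(0.0003)]
black [315.5 186.1] [  6   6  16  17 111] [326.2 183.2] [  8   7  22  23 294] plane [0.5745 0.0242 0.12  ] side [0.5794 0.0275 0.12  ] x [array([0.5754, 0.0239, 0.1106]), np.float64(0.0006)]
[311.38490566 208.58301887] [  9  18  25  46 530]
[310 129  24  50 766] [0.6414 0.012  0.08  ]
[325 180  18  15  98] [ 0.5811 -0.0088  0.08  ]
[290 231  25  52 794] [0.4391 0.0482 0.08  ]
```

```bash
python3 - <<'E'
import cv2
a=cv2.imread("pics/top0.png")[110:310,270:400];b=cv2.imread("pics/side0.png")[110:270,230:440]
a=cv2.resize(a,None,fx=3,fy=3);b=cv2.resize(b,None,fx=3,fy=3)[:600,:400+0]
b=cv2.copyMakeBorder(b,0,600-b.shape[0],0,0,cv2.BORDER_CONSTANT)
cv2.imwrite("pics/c0.png",cv2.hconcat([a,b]))
E
```

```text
(no output)
```

View pics/c0.png

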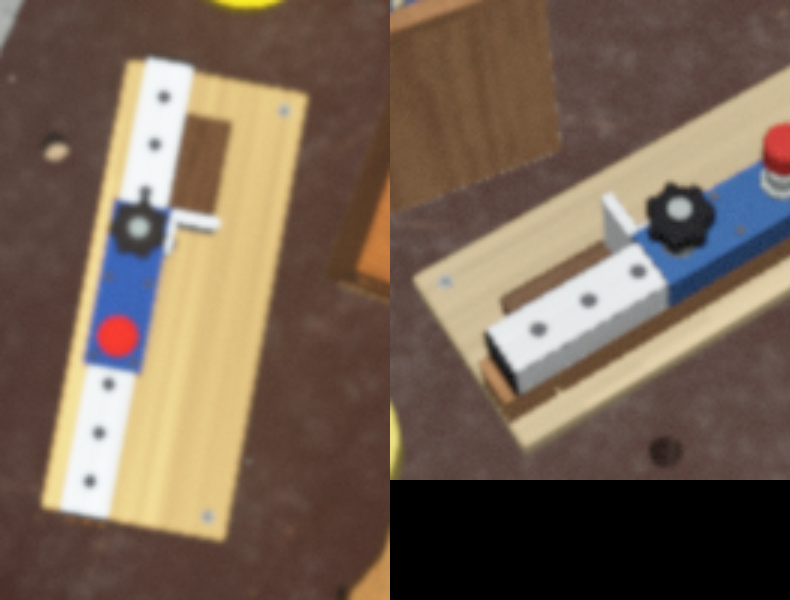

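The two views agree, with ray gaps under 1 mm. Red is at about (0.508, 0.036) and black at about (0.575, 0.024), 68 mm apart against the 69 mm given. Jig +y points along (-0.984, 0.176). Now I'll work out the move to hover above the clamp knob.

```bash
cat > to.py <<'E'
import sys
from h import *
from rig import manip
# to.py x y z [phi deg of tool y relative to jig x]
s=manip.get_state();w,x,y,z=s["ee_rot"];Q=R.from_quat([x,y,z,w]).as_matrix()
d=np.array(list(map(float,sys.argv[1:4])))-s["position"]
print("t",round(float(s["clock"]),2),"delta tool",(Q.T@d).round(4),"q6",s["qpos"][5].round(3))
a=np.arctan2(Q[1,1],Q[0,1]);J=np.radians(79.85)
print("turn z to jig-x align:",round(float((a-J+np.pi/2)%np.pi-np.pi/2),3),"tilt",Q[:,2].round(3))
E
python3 to.py .5754 .0239 .25
```

```text
t 0.1 delta tool [-0.541  -0.3769  0.0031] q6 -0.121
turn z to jig-x align: -0.132 tilt [-0.001 -0.002 -1.   ]
```

```bash
for i in 1 2 3; do python3 steer.py '[[[-0.0338, -0.0236, 0], 0], [[-0.0338, -0.0236, 0], 0], [[-0.0338, -0.0236, 0], 0], [[-0.0338, -0.0236, 0], 0], [[-0.0338, -0.0236, 0], 0]]' 0.062 30; done; python3 to.py .5754 .0239 .25
```

```text
clock: 0.52
position: [0.3003, 0.3823, 0.2529]
ee_rot: [-0.0, 0.153, 0.988, -0.0]
contact_force: [0.1, -0.0, -0.9]
width: 0.0622
gripper_force: 0.0
clock: 0.93
position: [0.4256, 0.2184, 0.2531]
ee_rot: [-0.0, 0.154, 0.988, 0.0]
contact_force: [0.2, 0.8, -0.2]
width: 0.0618
gripper_force: 0.0
clock: 1.35
position: [0.5508, 0.0546, 0.2529]
ee_rot: [-0.0, 0.154, 0.988, 0.0]
contact_force: [0.4, 0.8, 0.4]
width: 0.062
gripper_force: 0.0
t 1.35 delta tool [-0.0328 -0.0217  0.0029] q6 -1.289
turn z to jig-x align: -0.132 tilt [-0.001  0.    -1.   ]
```

```bash
python3 steer.py '[[[-0.0328, -0.0217, 0], 0], [[0, 0, 0], -0.066], [[0, 0, 0], -0.066], [[0, 0, 0], 0]]'; python3 - <<'E'
from h import *
from rig import manip
s=manip.get_state();d=manip.get_image("wrist");np.savez("pics/w1.npz",pos=s["position"],q=s["ee_rot"],**d)
cv2.imwrite("pics/w1.png",d["img"][:,:,::-1]);print(np.round(d["hand_eye"],3).tolist())
E
```

```text
clock: 1.68
position: [0.575, 0.0249, 0.2524]
ee_rot: [-0.001, 0.089, 0.996, 0.0]
contact_force: [-0.1, 0.3, 0.1]
width: 0.062
gripper_force: 0.0
[[0.0, -0.953, -0.304, 0.078], [1.0, 0.0, 0.0, 0.0], [-0.0, -0.304, 0.953, -0.119], [0.0, 0.0, 0.0, 1.0]]
```

View pics/w1.png

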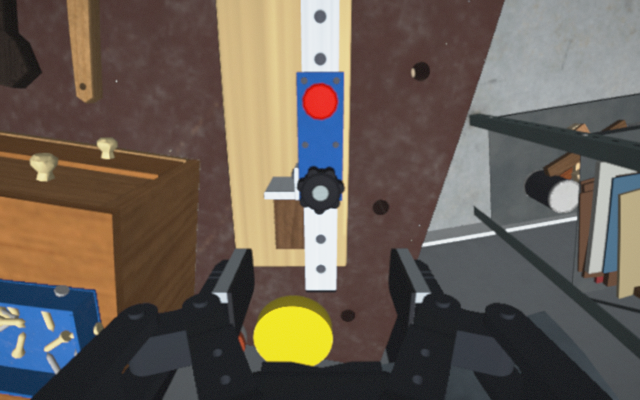

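The wrist view shows the red knob at (320,101) and the black knob at (320,191), both centred between the fingers. I'll measure them on their height planes.

```bash
cat > wm.py <<'E'
import sys
from h import *
def load(f):
    d=dict(np.load(f));w,x,y,z=d["q"];M=np.eye(4);M[:3,:3]=R.from_quat([x,y,z,w]).as_matrix();M[:3,3]=d["pos"]
    d["T"]=M@d["hand_eye"];return d
if __name__=="__main__":
    d=load("pics/w1.npz")
    for k,b,z in(("red",(295,75,350,130),.1305),("black",(290,160,350,222),.120)):
        c,s,m=blob(d["img"],k,b);ct,_=cv2.findContours(m.astype(np.uint8),0,1)[:2]
        cc,rad=cv2.minEnclosingCircle(max(ct,key=len));cc=np.array(cc)+b[:2]
        print(k,c.round(1),cc,rad,s,plane(d,c,z).round(4),plane(d,cc,z).round(4))
E
python3 wm.py; python3 to.py .5754 .0239 .12
```

```text
red [319.7 101. ] [319.36666679 101.        ] 17.827075958251953 [  8   9  35  35 967] [0.5065 0.0366 0.1305] [0.5064 0.0364 0.1305]
black [319.9 188.5] [319.74855423 189.26300621] 24.056501388549805 [   8    7   46   47 1270] [0.5715 0.025  0.12  ] [0.5721 0.0248 0.12  ]
t 1.73 delta tool [-0.0012 -0.0014  0.1326] q6 -1.469
turn z to jig-x align: -0.002 tilt [-0.001  0.    -1.   ]
```

```bash
python3 steer.py '[[[0, 0, 0.01], 0.12], [[0, 0, 0.01], 0.12], [[0, 0, 0.01], 0.12], [[0, 0, 0.01], 0.12], [[0, 0, 0.01], 0.12]]'; python3 steer.py '[[[0, 0, 0.01], 0.12], [[0, 0, 0.01], 0.065], [[0, 0, 0], 0]]'; python3 to.py .5745 .0243 .117
```

```text
clock: 2.15
position: [0.5744, 0.0265, 0.2029]
ee_rot: [-0.0, 0.382, 0.924, 0.0]
contact_force: [-0.3, -0.8, 0.7]
width: 0.0621
gripper_force: 0.0
clock: 2.4
position: [0.5731, 0.0266, 0.1813]
ee_rot: [-0.002, 0.463, 0.886, -0.001]
contact_force: [-0.2, -1.0, 0.7]
width: 0.0621
gripper_force: 0.0
t 2.4 delta tool [-0.0029  0.0001  0.0643] q6 -0.683
turn z to jig-x align: -0.786 tilt [-0.004  0.    -1.   ]
```

```bash
python3 steer.py '[[[-0.0029, 0, 0.016], 0], [[0, 0, 0.016], 0], [[0, 0, 0.016], 0], [[0, 0, 0.016], 0], [[0, 0, 0], 0]]'; python3 to.py .5745 .0243 .117;  python3 steer.py '[[[0, 0, 0], 0], [[0, 0, 0], 0], [[0, 0, 0], 0], [[0, 0, 0], 0], [[0, 0, 0], 0]]' 0.02 40;python3 steer.py '[[[0, 0, 0], 0], [[0, 0, 0], 0], [[0, 0, 0], 0]]'
```

```text
clock: 2.82
position: [0.5743, 0.0241, 0.117]
ee_rot: [-0.003, 0.462, 0.887, -0.001]
contact_force: [-1.0, 0.7, -0.6]
width: 0.0616
gripper_force: 0.0
t 2.82 delta tool [ 0.0001  0.0003 -0.    ] q6 -0.69
turn z to jig-x align: -0.783 tilt [-0.006  0.    -1.   ]
clock: 3.23
position: [0.5769, 0.0231, 0.1207]
ee_rot: [0.001, 0.462, 0.887, 0.0]
contact_force: [-2.3, -1.7, 5.0]
width: 0.0374
gripper_force: 40.6
clock: 3.48
position: [0.577, 0.0231, 0.1207]
ee_rot: [0.001, 0.462, 0.887, 0.0]
contact_force: [-2.3, -1.6, 5.5]
width: 0.0372
gripper_force: 40.6
```

```bash
for i in 1 2; do python3 steer.py '[[[0, 0, 0], -0.105], [[0, 0, 0], -0.105], [[0, 0, 0], -0.105], [[0, 0, 0], -0.105], [[0, 0, 0], -0.105]]' ; done; python3 steer.py '[[[0, 0, 0], -0.105], [[0, 0, 0], -0.105], [[0, 0, 0], -0.105], [[0, 0, 0], -0.105], [[0, 0, 0], -0.105]]'; python3 steer.py '[[[0, 0, 0], 0], [[0, 0, 0], 0]]'; python3 to.py .5745 .0243 .117; python3 -c "
from rig import manip;print(manip.get_state()['moment'])"
```

```text
clock: 3.9
position: [0.5773, 0.0234, 0.1207]
ee_rot: [0.001, 0.214, 0.977, 0.0]
contact_force: [-1.0, -0.6, 5.1]
width: 0.0374
gripper_force: 40.6
clock: 4.32
position: [0.5773, 0.0239, 0.1207]
ee_rot: [0.001, -0.046, 0.999, 0.0]
contact_force: [-1.1, -0.9, 5.1]
width: 0.0378
gripper_force: 40.6
clock: 4.73
position: [0.5772, 0.0243, 0.1207]
ee_rot: [0.001, -0.304, 0.953, 0.001]
contact_force: [-2.2, 1.2, 6.5]
width: 0.0374
gripper_force: 40.7
clock: 4.9
position: [0.5772, 0.0243, 0.1207]
ee_rot: [0.001, -0.302, 0.953, 0.0]
contact_force: [-0.9, 0.5, 5.2]
width: 0.0372
gripper_force: 40.7
t 4.9 delta tool [0.0022 0.0015 0.0037] q6 -2.264
turn z to jig-x align: 0.79 tilt [ 0.002  0.002 -1.   ]
[0.19954193 0.30068017 0.09001757]
```

```bash
python3 steer.py '[[[0, 0, 0], 0], [[0, 0, 0], 0], [[0, 0, 0], 0]]' 0.062; python3 steer.py '[[[0, 0, -0.02], 0], [[0, 0, -0.02], 0], [[0, 0, -0.02], 0], [[0, 0, -0.02], 0], [[0, 0, -0.02], 0.1]]'; python3 steer.py '[[[0, 0, 0], 0.115], [[0, 0, 0], 0.115], [[0, 0, 0], 0.115], [[0, 0, 0], 0.115], [[0, 0, 0], 0.115]]';python3 steer.py '[[[0, 0, 0], 0.115], [[0, 0, 0], 0], [[0, 0, 0], 0]]'; python3 to.py .508 .0363 .1225; python3 - <<'E'
from h import *
from rig import manip
s=manip.get_state();d=manip.get_image("wrist");np.savez("pics/w2.npz",pos=s["position"],q=s["ee_rot"],**d)
a=cv2.resize(d["img"][60:360,220:420,::-1],None,fx=2,fy=2)
b=cv2.resize(cv2.imread("pics/w1.png")[60:260,220:420],None,fx=2,fy=2);b=cv2.copyMakeBorder(b,0,200,0,0,0)
cv2.imwrite("pics/w2.png",cv2.hconcat([b,a]))
E
```

```text
clock: 5.15
position: [0.5767, 0.0236, 0.1193]
ee_rot: [0.0, -0.302, 0.953, 0.0]
contact_force: [0.6, 0.3, -0.1]
width: 0.0625
gripper_force: 0.0
clock: 5.57
position: [0.5765, 0.0235, 0.22]
ee_rot: [-0.0, -0.253, 0.967, 0.0]
contact_force: [0.3, -0.3, -0.4]
width: 0.0623
gripper_force: 0.0
clock: 5.98
position: [0.5765, 0.0235, 0.2191]
ee_rot: [-0.0, 0.034, 0.999, 0.0]
contact_force: [-0.1, 0.0, 0.3]
width: 0.0621
gripper_force: 0.0
clock: 6.23
position: [0.5765, 0.0235, 0.2191]
ee_rot: [-0.0, 0.087, 0.996, 0.0]
contact_force: [0.4, 0.7, -0.1]
width: 0.062
gripper_force: 0.0
t 6.23 delta tool [0.0697 0.0007 0.0966] q6 -1.477
turn z to jig-x align: 0.003 tilt [-0.  0. -1.]
```

View pics/w2.png

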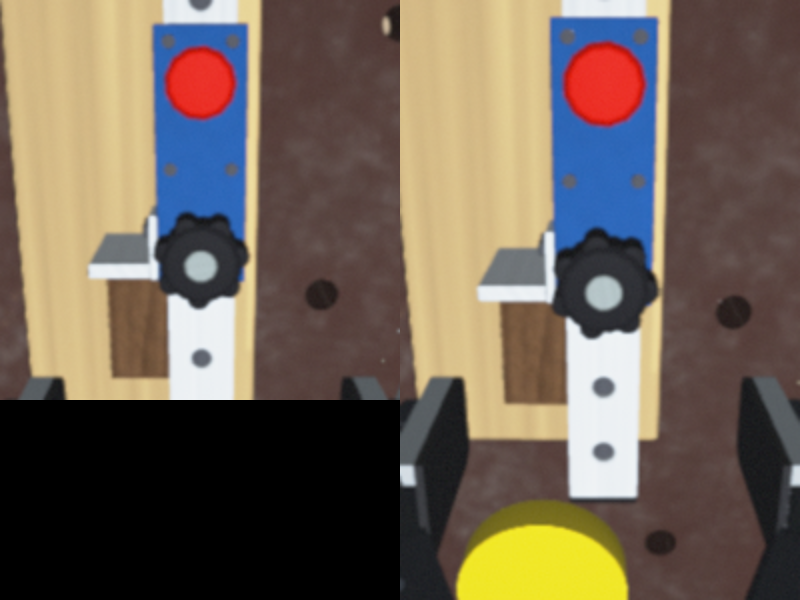

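The knob's lobes have shifted, and the section and sample haven't moved. The hand turned 1.57 rad with its grip steady. I'll re-measure the red knob (now about (322,102) in the full frame) and go to it.

```bash
python3 - <<'E'
from wm import *
d=load("pics/w2.npz")
for k,b,z in(("red",(290,70,355,135),.1305),("black",(290,165,355,235),.120)):
    c,s,m=blob(d["img"],k,b);ct,_=cv2.findContours(m.astype(np.uint8),0,1)[:2]
    cc,rad=cv2.minEnclosingCircle(max(ct,key=len));cc=np.array(cc)+b[:2];print(k,cc,rad,plane(d,cc,z).round(4))
E
python3 steer.py '[[[0.035, 0, 0.01], 0], [[0.034, 0, 0.01], 0], [[0, 0, 0.025], 0], [[0, 0, 0.025], 0], [[0, 0, 0], 0]]';python3 to.py .508 .0363 .1225
```

```text
red [322.  101.5] 20.718448638916016 [0.5075 0.0366 0.1305]
black [320.73925018 201.61907578] 27.664478302001953 [0.5728 0.0243 0.12  ]
clock: 6.7
position: [0.5049, 0.0359, 0.1457]
ee_rot: [-0.004, 0.087, 0.996, -0.0]
contact_force: [-1.2, 0.2, -0.8]
width: 0.0622
gripper_force: 0.0
t 6.7 delta tool [-0.0032  0.0009  0.0232] q6 -1.463
turn z to jig-x align: 0.002 tilt [-0.008  0.001 -1.   ]
```

```bash
python3 steer.py '[[[0, 0, 0.012], 0], [[0, 0, 0.012], 0], [[0, 0, 0], 0], [[0, 0, 0], 0]]';python3 to.py .508 .0363 .121
```

```text
clock: 7.03
position: [0.509, 0.0356, 0.1257]
ee_rot: [-0.0, 0.088, 0.996, 0.0]
contact_force: [-0.1, -0.6, -0.4]
width: 0.0617
gripper_force: 0.0
t 7.03 delta tool [0.0011 0.0006 0.0047] q6 -1.462
turn z to jig-x align: 0.001 tilt [-0.  0. -1.]
```

```bash
python3 steer.py '[[[0.001, 0.0006, 0.0045], 0], [[0, 0, 0], 0], [[0, 0, 0], 0]]';python3 to.py .508 .0363 .121; python3 steer.py '[[[0, 0, 0], 0], [[0, 0, 0], 0], [[0, 0, 0], 0], [[0, 0, 0], 0], [[0, 0, 0], 0]]' 0.01 60; python3 steer.py '[[[0, 0, 0], 0], [[0, 0, 0], 0], [[0, 0, 0], 0]]';python3 to.py .508 .0363 .121
```

```text
clock: 7.28
position: [0.508, 0.0364, 0.1213]
ee_rot: [0.0, 0.088, 0.996, 0.0]
contact_force: [0.5, 0.9, -0.1]
width: 0.0623
gripper_force: 0.0
t 7.28 delta tool [-0.0001 -0.0001  0.0003] q6 -1.46
turn z to jig-x align: 0.001 tilt [ 0.001  0.    -1.   ]
clock: 7.7
position: [0.5079, 0.036, 0.1213]
ee_rot: [0.0, 0.088, 0.996, -0.0]
contact_force: [-0.7, -2.7, 5.0]
width: 0.0242
gripper_force: 58.6
clock: 7.95
position: [0.5079, 0.036, 0.1213]
ee_rot: [0.0, 0.088, 0.996, -0.0]
contact_force: [-1.5, -2.6, 5.7]
width: 0.0242
gripper_force: 58.6
t 7.95 delta tool [-0.0001  0.0003  0.0003] q6 -1.459
turn z to jig-x align: 0.001 tilt [ 0.001 -0.001 -1.   ]
```

Gripped. Next I'll pull up about 13 mm and check the height and force.

```bash
python3 steer.py '[[[0, 0, -0.005], 0], [[0, 0, -0.005], 0], [[0, 0, -0.0035], 0], [[0, 0, 0], 0], [[0, 0, 0], 0]]';python3 to.py .508 .0363 .121
```

```text
clock: 8.37
position: [0.5072, 0.0362, 0.1338]
ee_rot: [-0.001, 0.088, 0.996, -0.0]
contact_force: [0.5, -2.9, -7.2]
width: 0.0241
gripper_force: 59.1
t 8.37 delta tool [-0.0008  0.0003  0.0128] q6 -1.459
turn z to jig-x align: 0.001 tilt [-0.001 -0.    -1.   ]
```

Upward travel is 12.5 mm and the force of 7.2 N matches the spring. Now the slide of 32 mm.

```bash
python3 steer.py '[[[0.008, 0, 0], 0], [[0.008, 0, 0], 0], [[0.008, 0, 0], 0], [[0.008, 0, 0], 0], [[0, 0, 0], 0]]';python3 steer.py '[[[0, 0, 0], 0], [[0, 0, 0], 0]]'; python3 to.py .4764 .0416 .1338
```

```text
clock: 8.78
position: [0.4728, 0.0423, 0.1339]
ee_rot: [-0.002, 0.088, 0.996, -0.0]
contact_force: [-3.4, -3.8, -7.5]
width: 0.024
gripper_force: 59.2
clock: 8.95
position: [0.4744, 0.042, 0.1339]
ee_rot: [-0.002, 0.088, 0.996, -0.0]
contact_force: [-3.2, -4.9, -6.7]
width: 0.0247
gripper_force: 59.2
t 8.95 delta tool [-0.002  -0.      0.0001] q6 -1.452
turn z to jig-x align: 0.001 tilt [-0.003 -0.    -1.   ]
```

```bash
python3 steer.py '[[[-0.002, 0.001, 0], 0], [[0, 0, 0], 0], [[0, 0, 0], 0]]'; python3 to.py .4764 .0416 .1338
```

```text
clock: 9.2
position: [0.477, 0.0416, 0.1339]
ee_rot: [-0.002, 0.088, 0.996, -0.001]
contact_force: [-2.1, -7.5, -7.4]
width: 0.0245
gripper_force: 59.2
t 9.2 delta tool [ 0.0006 -0.0001  0.0001] q6 -1.45
turn z to jig-x align: 0.001 tilt [-0.003 -0.002 -1.   ]
```

```bash
python3 steer.py '[[[0, -0.0018, 0], 0], [[0, 0, 0.004], 0], [[0, 0, 0.004], 0], [[0, 0, 0.0045], 0], [[0, 0, 0], 0]]'; python3 steer.py '[[[0, 0, 0], 0], [[0, 0, 0], 0]]'; python3 to.py .4764 .0416 .1213
```

```text
clock: 9.62
position: [0.4768, 0.0415, 0.1215]
ee_rot: [-0.001, 0.088, 0.996, 0.0]
contact_force: [-5.9, 0.8, -2.1]
width: 0.0243
gripper_force: 60.1
clock: 9.78
position: [0.4768, 0.0415, 0.1215]
ee_rot: [-0.001, 0.088, 0.996, 0.0]
contact_force: [-4.1, 0.4, -1.9]
width: 0.0246
gripper_force: 60.1
t 9.78 delta tool [0.0004 0.0001 0.0002] q6 -1.454
turn z to jig-x align: 0.0 tilt [-0.003  0.001 -1.   ]
```

The pin has entered the next hole. I'll press slightly down so it stays fully home, ease off the side load and verify.

```bash
python3 steer.py '[[[0.0005, 0, 0.001], 0], [[0, 0, 0.001], 0], [[0, 0, 0], 0], [[0, 0, 0], 0]]';  python3 to.py .4764 .0416 .1213; python3 - <<'E'
from h import *
from rig import manip
s=manip.get_state();d=manip.get_image("top");S=manip.get_image("side")
a=cv2.resize(d["img"][110:310,270:400,::-1],None,fx=3,fy=3);b=cv2.resize(S["img"][110:270,250:385,::-1],None,fx=3,fy=3)
b=cv2.copyMakeBorder(b,0,120,0,0,0);cv2.imwrite("pics/t3.png",cv2.hconcat([a,b]))
E
```

```text
clock: 10.12
position: [0.4769, 0.0415, 0.1213]
ee_rot: [-0.0, 0.088, 0.996, 0.0]
contact_force: [-7.8, -1.0, 9.1]
width: 0.0241
gripper_force: 61.2
t 10.12 delta tool [ 0.0005  0.0001 -0.    ] q6 -1.454
turn z to jig-x align: 0.0 tilt [-0.001  0.001 -1.   ]
```

View pics/t3.png

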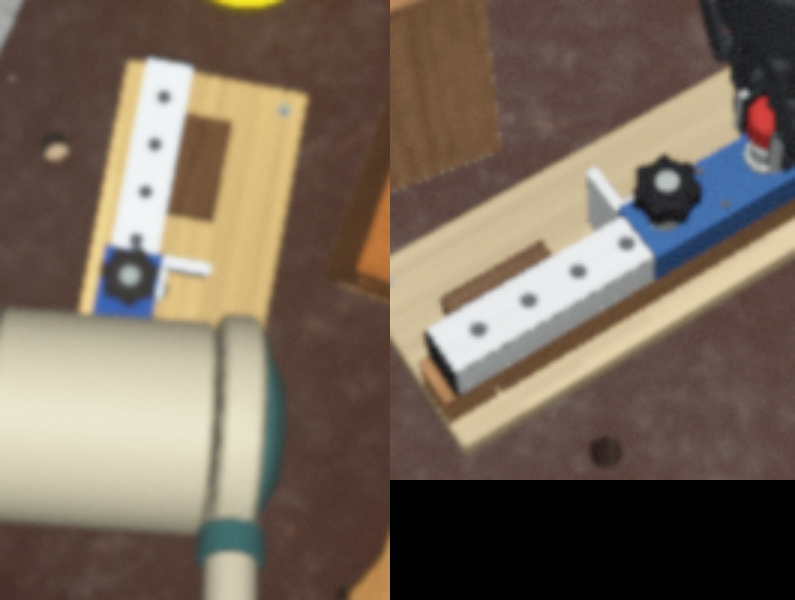

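The top picture shows the clamp knob moved from crop (138,228) to (129,275) and a gap between the stop blade and the sample, which hasn't moved. The red knob is still in the jaws. The TCP is at z = 0.1213 while pressing down with 9 N, the same height as when the pin was first gripped at home, and it has moved 31.5 mm. So the pin is home in the next hole, and I'm handing in.

```bash
python3 -c "
from rig import manip;print(manip.sign_off())"
```

```text
the job is handed in; nothing more can be done
None
```

The job is handed in: I loosened the clamp about a quarter turn and moved the blue section one hole out, the pin reads as fully home with the gripper still holding the red knob, and the sample block lies where it was.

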